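# Fit the spacer to the split band block

## Robot

A 6-joint arm with a two-finger parallel gripper is mounted at the origin on the work surface. World frame = base frame: x ahead of the robot, y to its left, z up, the work surface at z = 0. Lengths are in m, angles in rad, forces in N, time in s.
With the tool pointing down it reaches from about 0.35 to 0.875 m from the base axis. Payload 4.2 kg.
Tool frame: the origin (TCP) lies at the very end of the fingers, on their centre line; the grasp point (between the pads) lies 19 mm behind it; z points along the fingers, y is the line along which they close (so a half turn about z gives the same grasp; the last joint's range is limited). The gripper opens to 85 mm and grips with 20 to 120 N. Pads are 22 mm wide; open, the fingers measure 114 mm over their backs; the gripper's body (76 mm by 85 mm) begins 54 mm behind the grasp point. The pads swing forward as they close: fully open they stand 13 mm farther back than shut.
Start: joints at [1.505, 0.385, 0.008, 0, -1.194, -0.259], TCP at [0.199, 0.592, 0.2] pointing down, gripper open.
Joint ranges: [-3.14, 3.14], [-1.21, 2.06], [-1.07, 1.41], [-3.16, 2.05], [-2.99, -0.16], [-3.1, 3.1]. Speed limits (rad/s): [2.79, 2.79, 3.14, 3.14, 3.14, 3.14].

## Interface

Orientations are given as a unit quaternion [w, x, y, z].
In Python, from plant import arm, camera gives the robot as it stands. The module is installed in compiled form; this text tells all that it offers. Calls block until the motion is done:
- arm.move_to(position, orientation): joint-space move of the TCP to a pose.
- arm.move_linear(position, attitude=None, feed=0.15): straight line of the TCP; attitude=None keeps the orientation; feed is the mean speed in m/s.
- arm.set_joints(angles): joint-space move.
- arm.gripper_to(opening, strength=None): finger opening in m; strength is the grip in N (None keeps the last); returns when the fingers have stopped.
- arm.wait(seconds).
- arm.solve_ik(position, orientation): joint angles nearest the present ones, or None.
- arm.sense(): the state.
- camera(name): name is "scene" or "top" or "wrist"; returns a dict with "frame" (384x512x3 uint8, blue, green, red), "fovy" (degrees; the focal length in pixels is half the picture's height over the tangent of half this angle, whatever the lens; pixels are square), "cx", "cy" (the principal point, pixels), "k1" (the pictures are not rectified: a ray, as slopes to the right and down, at radius r is drawn at 1 + k1 r^2 times it, then the intrinsics apply), "R" (3x3) and "t" (3): a world point X has camera coordinates R X + t. Camera axes: x right, y down, z forward; pixel columns grow to the right and rows downward; lengths in m; the calibration is good to about 2 mm. A picture is of the moment at which its call begins. There is no depth.
A pose or a line that the arm cannot do raises arm.MotionError and nothing moves.
- arm.sign_off(): hands the job in; it is judged then, once.
The state is a dict: "clock": time; "joint_pos": joint angles; "qd": joint speeds; "tau": joint torques, N m; "ee_pos": TCP position; "ee_rot": TCP orientation; "wrist_force": force on the tool from outside, world axes, zero at the start; "moment": the same for the moment, N m; "finger_gap": finger opening in m; "gripper_force": force on a finger pad.
Only numpy, scipy, OpenCV 4.12 (cv2) and the standard library are available. Lean on these libraries where they do the work, as an engineer would, in place of code of your own. Each camera call takes 0.05 s, during which the arm holds its last target. There are 200 camera calls.

## Task

The split hat block has been opened to a customer's head size and has to be locked there with a spacer. Find the spacer in the stand that slides into the middle of the split with a light, even drag - not one that drops in loose, and never forcing one that is too thick. Push it gently all the way down onto the base plate and leave it there, with the other two spacers standing in their own slots and everything else on the bench where it was.

Things in the scene. Friction and masses are not known exactly. Their poses are not given: they have to be found in the camera images.
- stand: Split oval band block of pale wood on a fixed grey base, 170 x 315 mm. Origin: on the bench, under the middle of the fixed half's flat inner face. x runs along the split, y across it from the fixed, rigid half (y < 0) to the sprung half (y > 0), z up. Halves 65 mm thick, tops 80 mm above the bench. Two 12 mm guide rods cross the split at x = +-48 mm, 42 mm above the bench.
- split (a point): Middle of the upper edge of the fixed half's inner face, 80 mm above the bench (stand x = y = 0). The face is upright, in the stand's plane y = 0; its edge is sharp. The split is open at the top, 160 mm long. The sprung half is latched on one of three teeth, so the split is about 8, 12 or 16 mm wide (+-0.3 mm): 1 mm less than one of the three spacers.
- split_floor (a point): Middle of the fixed face's lower edge, 15 mm above the bench: the base plate, floor of the split. The right spacer takes 4 to 15 N of push while its tapered tip spreads the split (the first 10 mm), then slides with 2 to 10 N of drag as long as it moves. The next thinner one has 3 mm of play and no drag; the tip of the next thicker one is 2 mm wider than the split and will not enter anywhere.
- half (a joint): How far the sprung half is pressed back from its stop, m: 0 on its stop (however wide the split), about 0.001 with the right spacer in, 0.006 at the end of its travel; beyond 0.003 it is being forced. Springs hold it on the stop with 4 N and yield by a further 4 N per mm.
- thin_mid (a point): Centre of the thin spacer: an upright plain aluminium blade 40 mm wide (its x), 9 mm thick (its y), 115 mm high; centre 57.5 mm above its lower end. Its lowest 9 mm taper to a tip 3 mm thinner (1.5 mm a side). Loose, about 0.11 kg. Grip it across its thickness in the top 35 mm: 50 mm stand above the block when it is home.
- mid_mid (a point): Centre of the middle spacer: as the thin one, but 13 mm thick, about 0.16 kg.
- thick_mid (a point): Centre of the thick spacer: as the thin one, but 17 mm thick, about 0.21 kg.
- slot_thin (a point): Where the thin spacer's centre is when it stands in its slot, 67.5 mm above the bench. The slots are in a fixed dark wooden rail on a 10 mm board, 250 x 120 mm, in one line along the rail's x: thin, middle, thick, 62 mm apart. Axes as the spacer's own. Slots are 42 mm long, 2 mm wider than their spacer, 40 mm deep, floor 10 mm and top 50 mm above the bench.
- slot_mid (a point): Where the middle spacer's centre is when it stands in its slot.
- slot_thick (a point): Where the thick spacer's centre is when it stands in its slot.
- thimble: Brass thimble, 19 mm across, 25 mm high, on the board beside the spacers. Leave alone.
- chalk: Flat piece of tailor's chalk, 45 x 22 x 9 mm, on the same board. Leave alone.
- hammer: Hammer, 260 mm, lying at the far edge of the bench. Leave alone.
- screwdriver: Screwdriver, 200 mm, on the right of the bench. Leave alone.
- brush: Hat brush, 150 x 45 x 34 mm, near the robot on its left. Leave alone.
- glue_jar: Amber glue jar, 60 mm across, 85 mm high, on the left. Leave alone.
- wax: Round cake of wax, 64 mm across, 20 mm high, near the robot. Leave alone.
Mind the look-alikes: they are no part of the job. Leave any brown or orange look-alike of the part that bears mid_mid alone.

How it is judged:
By the outcome, as a careful person would: the job done as asked, in the order asked, and still so for the second after the job is handed in, with the robot touching nothing.
It also fails if it takes over 72 s, if anything falls off the work surface, if the arm or the gripper's body presses on something with over 40 N, if the wrist force passes 120 N, or if a joint passes its speed limit or range.

## Working session

There is one attempt and no reset: what is moved stays moved. The work goes in short steps, each a Python script; the robot and the scene stay as the last script left them, time stands still between calls to the robot, and variables do not carry over. Pictures are saved under pics/ and viewed, at most 10 in all, crops included, and the job is handed in when it is done.

```bash
mkdir -p pics
cat > h.py <<'E'
import numpy as np, cv2
from plant import arm, camera
def save(c,n): cv2.imwrite(f'pics/{n}.png',c['frame'])
def ray(c,u,v):
    f=192/np.tan(np.radians(c['fovy'])/2)
    K=np.array([[f,0,c['cx']],[0,f,c['cy']],[0,0,1.]])
    p=cv2.undistortPoints(np.array([[[u,v]]],float),K,np.array([c['k1'],0,0,0.]))[0,0]
    R=np.array(c['R']);return -R.T@np.array(c['t']), R.T@np.array([p[0],p[1],1])
def onz(c,u,v,z):
    o,d=ray(c,u,v); return o+d*(z-o[2])/d[2]
def proj(c,X):
    p=np.array(c['R'])@np.array(X)+np.array(c['t']);p=p[:2]/p[2];p=p*(1+c['k1']*(p@p))
    f=192/np.tan(np.radians(c['fovy'])/2);return p*f+np.array([c['cx'],c['cy']])
E
python3 - <<'E'
from h import *
for n in('scene','top'):
    c=camera(n);save(c,n);o,d=ray(c,c['cx'],c['cy']);print(n,c['fovy'],c['cx'],c['cy'],c['k1'],o,d)
print(arm.sense())
a=cv2.imread('pics/top.png');cv2.imwrite('pics/top2.png',cv2.resize(a,(800,600),interpolation=cv2.INTER_CUBIC))
E
```

```text
scene 57.423961648556435 253.87382810953756 189.13735096424693 -0.05047115531753908 [ 0.87063315 -0.61672032  0.82541665] [-0.31575574  0.61873143 -0.71935369]
top 46.21431464406376 254.07453280460174 190.3148728814175 -0.17673363071047693 [0.46315222 0.01099437 1.73645584] [ 4.35831338e-02  8.75603105e-04 -9.99049420e-01]
{'clock': 0.1, 'joint_pos': array([ 1.50457204e+00,  3.85509277e-01,  6.75051680e-03, -4.34191714e-04,
       -1.19401771e+00, -2.58614061e-01]), 'qd': array([-0.00288518, -0.00238402,  0.00396178,  0.00305367,  0.0015917 ,
       -0.00029372]), 'tau': array([-4.10588646e-04, -3.93318129e+01,  1.88931119e+01,  4.19808403e+00,
       -2.58230568e-03,  3.33223966e-06]), 'ee_pos': array([0.19926402, 0.59175796, 0.1989086 ]), 'ee_rot': array([ 1.00487604e-03,  9.86825521e-01, -1.61784952e-01, -1.05762450e-04]), 'wrist_force': array([0.30783266, 0.1246955 , 0.52564456]), 'moment': array([-0.03820715,  0.0295389 ,  0.02388192]), 'gripper_force': 0.0, 'finger_gap': 0.0851238125915347}
```

View pics/top2.png

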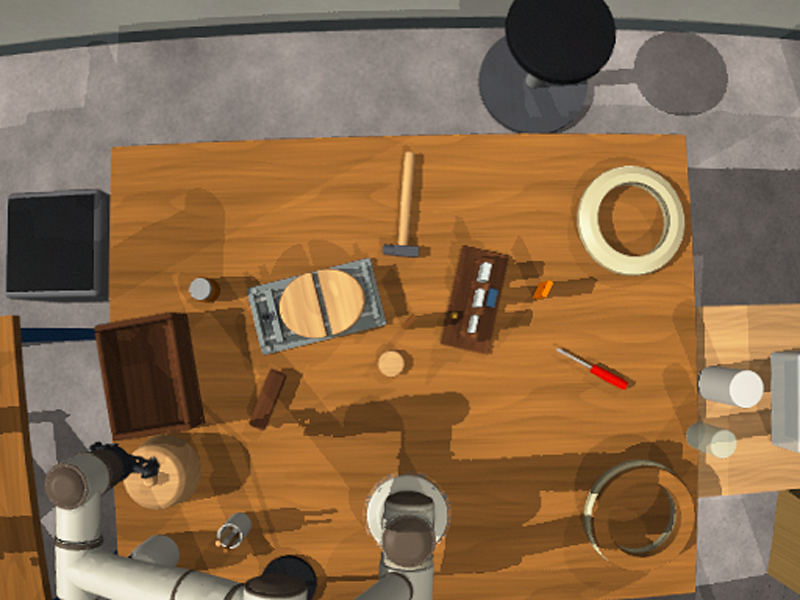

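View pics/scene.png

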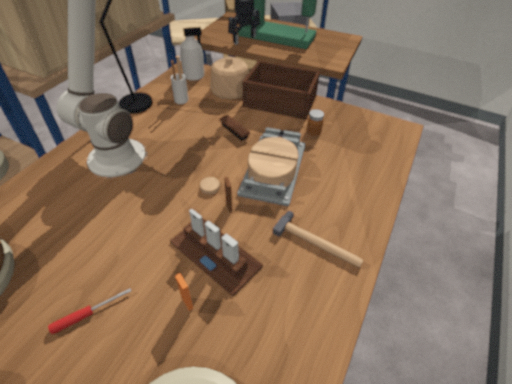

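The top view shows the block at about (320,305), with its split running near-vertical. The rail is at about (475,300), with white blade tops at (485,271), (478,297) and (473,324), the chalk at (491,298) and the thimble at (454,315). There are look-alikes: a brown one at about (400,322) and an orange one at (543,290). Next I'll take close views.

Run:
```python
from h import *
from scipy.spatial.transform import Rotation as Ro
c=camera('top');s=.64
for n,(u,v),z in[('blkmid',(320,304),.08),('b1',(485,271),.125),('b2',(478,297),.125),('b3',(473,324),.125),('r0',(463,246),.01),('r1',(510,255),.01),('r2',(489,354),.01),('r3',(441,345),.01),('brown',(400,322),.0),('orange',(543,290),.0)]:
    print(n,onz(c,u*s,v*s,z).round(3))
def q(yaw): # tool down, tool y at yaw-90
    x=(Ro.from_euler('z',yaw)*Ro.from_euler('x',np.pi)).as_quat();return np.r_[x[3],x[:3]]
p=onz(c,476*s,297*s,.1); arm.move_to([p[0]-.05,p[1],.36],q(0)); arm.wait(.3);w=camera('wrist')
cv2.imwrite('pics/w1.png',cv2.resize(w['frame'],(800,600),interpolation=cv2.INTER_CUBIC));np.save('w1.npy',w,allow_pickle=True)
print(w['fovy'],w['k1'],ray(w,256,192))
p=onz(c,320*s,304*s,.08); arm.move_to([p[0]-.05,p[1],.40],q(0)); arm.wait(.3);w=camera('wrist')
cv2.imwrite('pics/w2.png',cv2.resize(w['frame'],(800,600),interpolation=cv2.INTER_CUBIC));np.save('w2.npy',w,allow_pickle=True)
print(ray(w,256,192),arm.sense()['clock'],arm.sense()['joint_pos'])
```

```text
blkmid [0.524 0.195 0.08 ]
b1 [ 0.59  -0.192  0.125]
b2 [ 0.53  -0.174  0.125]
b3 [ 0.469 -0.161  0.125]
r0 [ 0.662 -0.153  0.01 ]
r1 [ 0.638 -0.27   0.01 ]
r2 [ 0.394 -0.211  0.01 ]
r3 [ 0.419 -0.093  0.01 ]
brown [0.478 0.006 0.   ]
orange [ 0.55  -0.352  0.   ]
66.46492117567435 -0.06762622622483153 (array([ 0.5581038 , -0.17182352,  0.53312738]), array([-0.28876667,  0.01486081, -0.95744621]))
(array([0.550243  , 0.19381795, 0.57319595]), array([-0.28863265,  0.01528429, -0.95747995])) 5.15 [ 7.06346983e-01  1.14733382e-01  1.32036524e-01  2.86212450e-06
 -1.58814746e+00  8.63478215e-01]
```

View pics/w1.png

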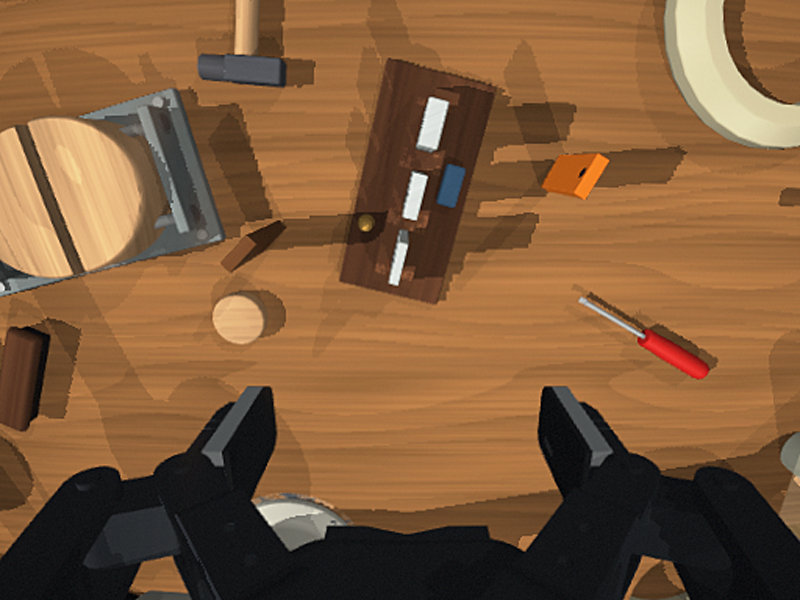

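View pics/w2.png

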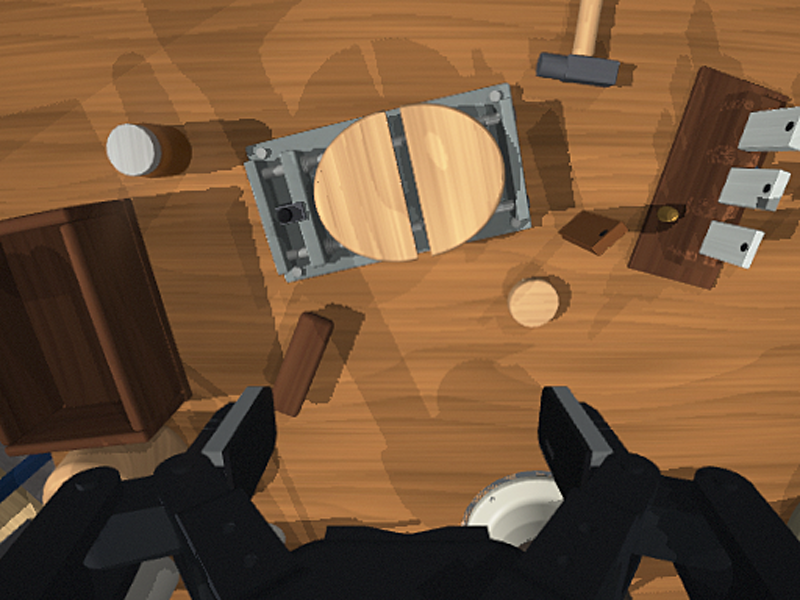

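In w1 the thick, middle and thin blades stand in the slots from far to near, with tops at (433,124), (414,195) and (398,262). The thimble is at (366,222) and the chalk at (452,185). The look-alikes are at (252,247) in brown and (577,175) in orange. In w2 the split runs from (390,108) to (425,250). The sprung half, with the latch, is on the left (+y). Next I'll take close looks aligned to each.

```bash
cat >> h.py <<'E'
from scipy.spatial.transform import Rotation as Ro
def q(yaw):
    x=(Ro.from_euler('z',yaw)*Ro.from_euler('x',np.pi)).as_quat();return np.r_[x[3],x[:3]]
E
python3 - <<'E'
from h import *
c=np.load('w2.npy',allow_pickle=True).item();s=.64
a,b=onz(c,390*s,108*s,.08),onz(c,423*s,250*s,.08);d=a-b;yaw=np.arctan2(d[1],d[0]);m=(a+b)/2
print(m,yaw,np.linalg.norm(d))
X=np.array([np.cos(yaw),np.sin(yaw),0])
p=m-.06*X;p[2]=.25
arm.move_to(p,q(yaw));arm.wait(.3);w=camera('wrist');np.save('w3.npy',w,allow_pickle=True)
cv2.imwrite('pics/w3.png',cv2.resize(w['frame'],(800,600),interpolation=cv2.INTER_CUBIC))
c=np.load('w1.npy',allow_pickle=True).item()
# rail board edges at z=.01
a,b=onz(c,390*s,58*s,.01),onz(c,341*s,281*s,.01);d=a-b;y2=np.arctan2(d[1],d[0]);print(y2,np.linalg.norm(d))
m=sum(onz(c,u*s,v*s,.01) for u,v in((390,58),(341,281),(497,90),(437,304)))/4;print(m)
X=np.array([np.cos(y2),np.sin(y2),0]);p=m-.06*X;p[2]=.30
arm.move_to(p,q(y2));arm.wait(.3);w=camera('wrist');np.save('w4.npy',w,allow_pickle=True)
cv2.imwrite('pics/w4.png',cv2.resize(w['frame'],(800,600),interpolation=cv2.INTER_CUBIC))
print(arm.sense()['clock'])
E
```

```text
[0.53092059 0.19344598 0.08      ] 0.23215791646876788 0.1490457727897907
-0.245303121293761 0.2476488187943445
[ 0.52902919 -0.18099216  0.01      ]
7.8167
```

View pics/w3.png

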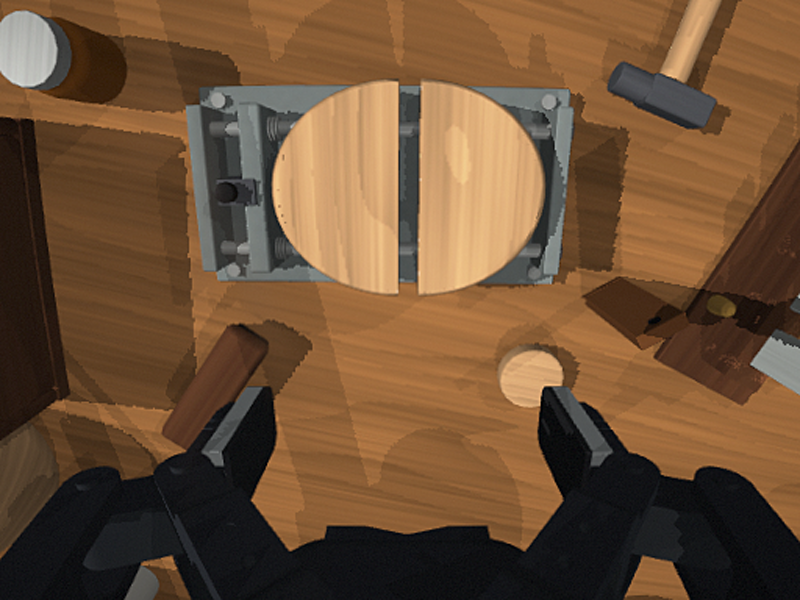

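View pics/w4.png

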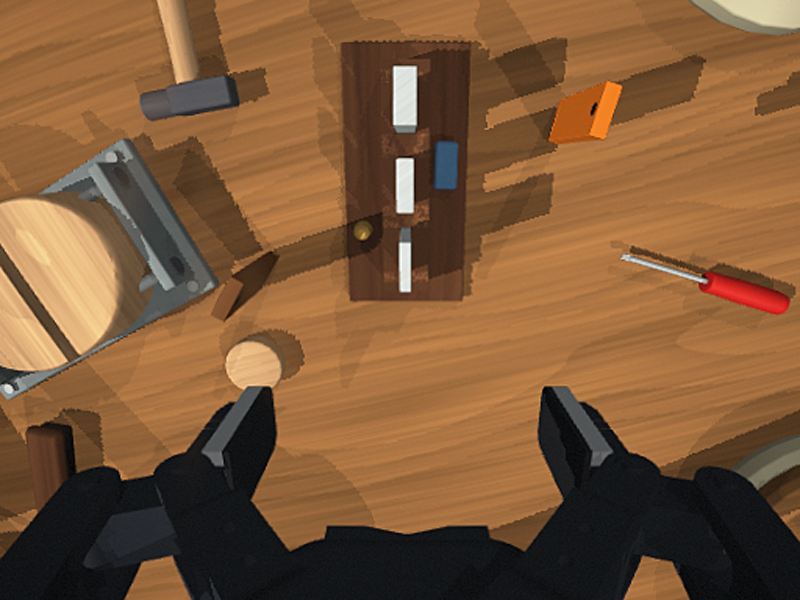

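w3 shows the split between edges at about columns 398 and 419, over rows 82–295. In w4 the blade tops are at (405,96), (405,186) and (405,260). Now I'll measure both.

Run:
```python
from h import *
c=np.load('w3.npy',allow_pickle=True).item()
R=c['frame'][:,:,2].astype(float); L=[];Rr=[]
for r in range(60,184,2):
    g=R[r,235:288]; i=np.argmin(np.where((np.arange(53)>18)&(np.arange(53)<34),g,999))
    hi=150
    # wood red is bright; half-way crossings
    l=i
    while l>0 and g[l]<hi:l-=1
    k=i
    while k<52 and g[k]<hi:k+=1
    if l<=8 or k>=48: continue
    ul=235+l+(g[l]-hi)/(g[l]-g[l+1]); ur=235+k-(g[k]-hi)/(g[k]-g[k-1])
    L.append(onz(c,ul,r,.08));Rr.append(onz(c,ur,r,.08))
L=np.array(L);Rr=np.array(Rr)
print(R[120,245:280].astype(int))
def fit(P):
    vx,vy,x,y=cv2.fitLine(P[:,:2].astype(np.float32),cv2.DIST_HUBER,0,1e-4,1e-4).ravel()
    if vx<0:vx,vy=-vx,-vy
    return np.array([vx,vy]),np.array([x,y])
dl,pl=fit(L);dr,pr=fit(Rr);print(len(L),np.arctan2(dl[1],dl[0]),np.arctan2(dr[1],dr[0]))
n=np.array([-dr[1],dr[0]]);W=(L-Rr)[:,:2]@n;print('width',np.median(W),W.std(),'mid R',pr,'ends',Rr[0],Rr[-1])
c=np.load('w4.npy',allow_pickle=True).item();f=c['frame'];
m=((f.min(2)>205)).astype(np.uint8);m[200:]=0;m[:,:240]=0;m[:,280:]=0
for k in cv2.findContours(m,cv2.RETR_EXTERNAL,cv2.CHAIN_APPROX_NONE)[0]:
    if len(k)<15: continue
    P=np.array([onz(c,*p[0],.125)[:2] for p in k]);r=cv2.minAreaRect((P*1e3).astype(np.float32));print(r)
c2=camera('top')
for u,v in((485,271),(478,297),(473,324)):print(f[0,0]) if 0 else None
```

```text
[220 219 215 213 210 210 211 220 232 210  49  74  79  77  74  59  61  61
  61  60  63  59  48 147 230 219 215 208 204 207 210 211 210 211 207]
62 0.22424851 0.22082457
width 0.015387010257311292 0.0018309465629045725 mid R [0.5315503 0.1851684] ends [0.59549752 0.19949236 0.08      ] [0.45792188 0.18268521 0.08      ]
((469.9371643066406, -163.78553771972656), (7.389543533325195, 35.980812072753906), 75.98906707763672)
((529.7144165039062, -178.18267822265625), (10.555266380310059, 37.290733337402344), 75.96836853027344)
((590.0936279296875, -193.35604858398438), (14.53626823425293, 37.45045852661133), 75.95259094238281)
```

The split is about 15.4 mm wide, which makes it the 16 mm tooth, so the thick (17 mm) spacer is the right one. I'll grip it and hover over the split to check alignment.

Run:
```python
from h import *
c=np.load('w3.npy',allow_pickle=True).item();s=.64
a,b=onz(c,419*s,82*s,.08),onz(c,419*s,295*s,.08);print(a,b,np.linalg.norm(a-b))
ys=.2220;X=np.array([np.cos(ys),np.sin(ys),0]);Y=np.array([-X[1],X[0],0])
pr=np.array([.53155,.18517,.08]);face=pr+X*(((a+b)/2-pr)@X);face[2]=.08
np.save('face.npy',face);print('face',face)
yb=-.245;t=np.array([.5901,-.1934,.089])
arm.gripper_to(.05,80);arm.move_to([t[0],t[1],.18],q(yb));arm.move_linear(t,feed=.12)
f0=arm.sense();arm.gripper_to(0,80);s1=arm.sense()
print('gap',s1['finger_gap'],s1['gripper_force'],f0['wrist_force'],s1['wrist_force'],s1['ee_pos'],s1['clock'])
arm.move_linear([t[0],t[1],.25],feed=.12)
print(arm.sense()['finger_gap'],arm.sense()['wrist_force'])
g=face+Y*.008;g[2]=.18+.0  # blade bottom is tcp-0.079
arm.move_to([g[0],g[1],.25],q(ys));arm.move_linear([g[0],g[1],.173],feed=.12);arm.wait(.3)
w=camera('wrist');np.save('w5.npy',w,allow_pickle=True);cv2.imwrite('pics/w5.png',cv2.resize(w['frame'],(800,600),interpolation=cv2.INTER_CUBIC))
s1=arm.sense();print(s1['ee_pos'],s1['wrist_force'],s1['moment'],s1['clock'])
```

```text
[0.602784   0.20215306 0.08      ] [0.45309619 0.16573488 0.08      ] 0.154054287056938
face [0.52785178 0.18433524 0.08      ]
gap 0.013560446036654458 78.36865544551983 [ 0.22297446 -0.55447404 -0.09204304] [0.11479232 0.12052816 4.41168434] [ 0.59075655 -0.19361051  0.09013626] 10.375
0.01308868117829902 [ 0.36986466  0.50160973 -2.0683687 ]
[0.52623662 0.19228319 0.17347253] [ 1.24013783  0.3516687  -1.77849591] [ 0.00586978 -0.02614839  0.0409076 ] 14.4583
```

View pics/w5.png

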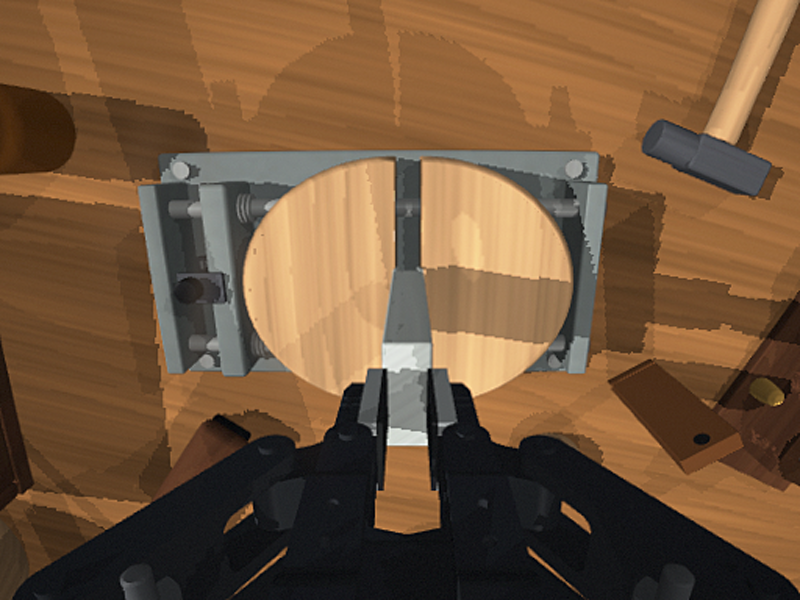

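The image shows the tip at about (393–423, 270), centred on the split edges at about columns 395 and 421. I'll check that numerically.

Run:
```python
from h import *
c=np.load('w5.npy',allow_pickle=True).item();f=c['frame'].astype(int)
R=f[:,:,2]
for r in (168,170,171,172,173,174,176,180,186):print(r,R[r,246:278])
ys=.222;X=np.array([np.cos(ys),np.sin(ys),0]);Y=np.array([-X[1],X[0],0]);face=np.load('face.npy')
L=[];Q=[]
for r in range(108,168,3):
    g=R[r];hi=140;i=261
    l=i
    while g[l]<hi:l-=1
    k=i
    while g[k]<hi:k+=1
    ul=l+(g[l]-hi)/(g[l]-g[l+1]);ur=k-(g[k]-hi)/(g[k]-g[k-1])
    L.append(onz(c,ul,r,.08)-face);Q.append(onz(c,ur,r,.08)-face)
L=np.array(L);Q=np.array(Q)
for P in(L,Q):print(np.polyfit(P@X,P@Y*1e3,1),(P@Y*1e3).round(1))
```

```text
168 [193 196 199 203 209 220 190  50  76  83  83  75  61  63  65  63  62  64
  64  64  66  65  53 138 231 228 224 221 219 213 215 213]
170 [190 195 197 202 208 220 193  60  82  83  81  84  80  63  66  64  64  65
  62  62  67  82  69 121 196 201 212 230 226 220 220 220]
171 [203 192 198 201 210 212 169  83  94  85  77  82  75  62  63  61  64  63
  63  60  93 132 100  92 123 135 157 200 193 186 189 191]
172 [222 206 196 202 210 203 141 102  91  85  81  82  81  67  67  69  69  68
  65  65  88 139 142 121 152 180 177 134 134 130 130 129]
173 [222 206 196 201 208 195 127 108  95  96  92  88  94  92  91  93  96  91
  90  89  84 104 140 122 174 235 222 137 140 138 136 140]
174 [216 190 194 202 206 177  97 101 104 107 103 101 108 108 109 108 105 105
 107 104 101  98  93  93 147 226 222 137 141 139 141 142]
176 [216 190 195 203 199 152  94 103 104 104 105 106 105 105 107 105 103 103
 103 102 101 100  97  95 115 151 146 145 142 140 140 143]
180 [223 217 195 201 178 111 102 106 106 106 105 105 104 106 104 104 104 103
 102 104 102 102 101 100  95 112 149 149 146 141 141 146]
186 [206 208 204 169 122 100 107 107 107 106 105 104 105 105 105 106 106 104
 103 105 103 102 101 100 100  99 120 153 145 143 144 147]
[ 1.57181182 15.33281908] [15.5 15.5 15.5 15.6 15.6 15.2 15.2 15.3 15.3 15.4 15.4 15.4 15.5 15.4
 15.3 15.3 15.4 15.4 15.4 15.5]
[1.15237668 0.1781916 ] [0.3 0.2 0.2 0.2 0.3 0.2 0.3 0.3 0.3 0.3 0.2 0.4 0.4 0.4 0.3 0.3 0.2 0.1
 0.1 0. ]
```

The tip and the split are centred on each other to within about 0.3 mm, so I'll insert with force monitoring.

```bash
cat > ins.py <<'E'
from h import *
ys=.2233;X=np.array([np.cos(ys),np.sin(ys),0]);Y=np.array([-X[1],X[0],0]);face=np.load('face.npy')
def rd():
    s=arm.sense();p=s['ee_pos']-face;F=s['wrist_force'];return p@X*1e3,p@Y*1e3,s['ee_pos'][2]*1e3,F@X,F@Y,F[2],s['clock']
def down(zs,y,feed=.04,lim=22,x=0.):
    for z in zs:
        g=face+Y*y+X*x;g[2]=z;arm.move_linear(g,feed=feed);r=rd();print(np.round(r,2))
        if r[5]>lim or abs(r[4])>15: print('STOP');return False
    return True
E
python3 - <<'E'
from ins import *
print(np.round(rd(),2))
down([.164]+list(np.arange(.160,.141,-.002)),.0080)
E
```

```text
[ 1.9000e-01  8.1100e+00  1.7347e+02  1.2900e+00  7.0000e-02 -1.7800e+00
  1.4460e+01]
[-2.7000e-01  7.8700e+00  1.6347e+02 -1.1000e-01  1.9000e-01 -1.7800e+00
  1.4830e+01]
[-2.1000e-01  7.9500e+00  1.5965e+02  2.4000e-01  1.4000e-01 -2.3000e+00
  1.5080e+01]
[-8.0000e-02  7.9400e+00  1.5788e+02  1.3000e-01  3.0000e-02 -3.0900e+00
  1.5330e+01]
[-1.3000e-01  7.9600e+00  1.5584e+02  4.4000e-01 -1.3000e-01 -2.4000e+00
  1.5580e+01]
[-4.0000e-02  8.0100e+00  1.5386e+02 -3.9000e-01  5.0000e-02 -2.3500e+00
  1.5830e+01]
[ 4.4000e-01  8.0600e+00  1.5251e+02 -1.2000e-01 -9.0000e-02  5.8000e-01
  1.6080e+01]
[ 5.8000e-01  8.1600e+00  1.5067e+02 -1.3000e-01  9.0000e-02  4.3700e+00
  1.6330e+01]
[  0.22   8.1  148.06  -0.25   1.12   3.8   16.58]
[3.0000e-02 8.0500e+00 1.4578e+02 1.1000e+00 2.3000e-01 3.6600e+00
 1.6830e+01]
[-7.0000e-02  8.0300e+00  1.4368e+02  8.3000e-01  7.9000e-01  2.1700e+00
  1.7080e+01]
[-1.1000e-01  8.0200e+00  1.4169e+02  6.0000e-01 -1.5000e-01  2.2800e+00
  1.7330e+01]
```

It entered with about 6 N on the taper and about 4.5 N of drag, which fits the right spacer. I'll keep going to the floor.

Run:
```python
from ins import *
if down([.136,.130,.124,.118,.112,.106,.102,.099],.0080): down(np.arange(.098,.091,-.0007),.0080,lim=8,feed=.02)
print(arm.sense()['finger_gap'])
```

```text
[-3.8000e-01  8.0000e+00  1.3526e+02  9.7000e-01  1.1100e+00 -8.0000e-02
  1.7630e+01]
[ -0.26   8.   129.44   1.61   0.82  -0.61  17.93]
[-1.6000e-01  8.0400e+00  1.2357e+02  6.3000e-01  2.0000e+00  6.0000e-02
  1.8230e+01]
[-1.1000e-01  8.0500e+00  1.1761e+02  1.1300e+00  9.6000e-01 -3.9000e-01
  1.8530e+01]
[-9.0000e-02  8.0500e+00  1.1158e+02  1.5300e+00  3.4000e-01 -2.2000e-01
  1.8830e+01]
[-1.0000e-01  8.0400e+00  1.0559e+02  1.2300e+00  7.1000e-01 -2.5000e-01
  1.9130e+01]
[-4.0000e-02  8.0400e+00  1.0171e+02  2.0200e+00  4.7000e-01  1.0900e+00
  1.9380e+01]
[2.000e-02 8.040e+00 9.883e+01 9.800e-01 1.810e+00 1.220e+00 1.963e+01]
[ 0.11  8.05 98.12  0.45  0.9   3.9  19.88]
[9.000e-02 8.050e+00 9.746e+01 2.600e-01 2.400e+00 4.600e+00 2.013e+01]
[7.000e-02 8.030e+00 9.663e+01 1.500e-01 1.400e+00 4.520e+00 2.038e+01]
[3.000e-02 8.030e+00 9.585e+01 8.200e-01 2.100e+00 4.770e+00 2.063e+01]
[3.000e-02 8.030e+00 9.513e+01 8.900e-01 1.200e+00 3.960e+00 2.088e+01]
[ 0.25  8.06 95.09 -0.17  1.65  6.58 21.13]
[ 0.45  8.04 95.05 -1.8   2.05  9.88 21.38]
STOP
0.01335587356543976
```

The blade reached the floor at TCP z = 95.05 mm, matching the predicted 95.1 mm. I'll release, back off and look.

Run:
```python
from ins import *
arm.gripper_to(.05);g=face+Y*.008;g[2]=.20;arm.move_linear(g,feed=.1)
g=face+Y*.008-X*.06;g[2]=.28;arm.move_linear(g,feed=.15);arm.wait(.4);w=camera('wrist')
f=w['frame'];m=(f.min(2)>195).astype(np.uint8);m[230:]=0
for k in cv2.findContours(m,cv2.RETR_EXTERNAL,cv2.CHAIN_APPROX_NONE)[0]:
    if len(k)<25: continue
    P=np.array([onz(w,*p[0],.13)[:2]-face[:2] for p in k]);P=np.c_[P@X[:2],P@Y[:2]]*1e3;print(cv2.minAreaRect(P.astype(np.float32)),cv2.boundingRect(k))
s=camera('scene')['frame']
cv2.imwrite('pics/fin.png',np.hstack([cv2.resize(w['frame'][40:290,100:420],(480,375)),cv2.resize(s[110:300,150:315],(320,375))]))
print(arm.sense()['clock'],arm.sense()['wrist_force'])
```

```text
((0.6034832000732422, 8.057709693908691), (15.243978500366211, 37.751461029052734), 89.87556457519531) (253, 101, 15, 37)
((86.1635513305664, 254.4423065185547), (40.4091682434082, 24.560623168945312), 65.7598648071289) (11, 23, 33, 32)
24.35 [-0.69415234  1.07543817  0.02495462]
```

View pics/fin.png

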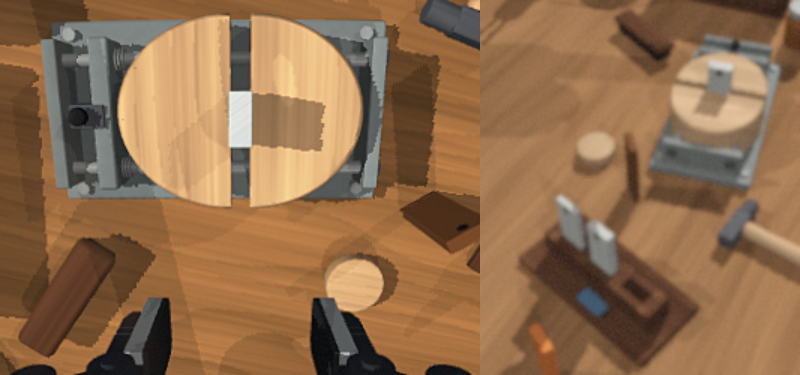

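The blade stands upright in the middle of the split at (240,120) in the left panel. In the right panel the other two spacers are still in their slots at (570,225) and (600,248), and nothing else has moved.

```bash
python3 -c "
from plant import arm
print(arm.sign_off())"
```

```text
the job is handed in; nothing more can be done
None
```

The thick (17 mm) spacer is seated on the base plate in the middle of the split, after sliding in with a light drag; the thin and middle spacers stand in their own slots, and the job was handed in at about 24 s.

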